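Stand the washer bottle in its slot and stopper it

ROBOT

A 6-joint arm with a two-finger parallel gripper is mounted at the origin on the work surface. World frame = base frame: x ahead of the robot, y to its left, z up, the work surface at z = 0. Lengths are in m, angles in rad, forces in N, time in s.
With the tool pointing down it reaches from about 0.275 to 0.725 m from the base axis. Payload 15.9 kg.
Tool frame: the origin (TCP) lies midway between the tips of the shut fingers; the grasp point (between the pads) lies 19 mm behind it; z points along the fingers, y is the line along which they close (so a half turn about z gives the same grasp; the last joint's range is limited). The gripper opens to 85 mm and grips with 20 to 120 N. Pads are 22 mm wide; open, the fingers measure 114 mm over their backs; the gripper's body (76 mm by 85 mm) begins 54 mm behind the grasp point. The pads swing forward as they close: fully open they stand 13 mm farther back than shut.
Start: joints at [1.206, 0.213, -0.034, 1.323, 0, 1.571], TCP at [0.178, 0.467, 0.231] pointing down, gripper open.
Joint ranges: [-2.98, 2.98], [-0.74, 1.72], [-1.14, 1.35], [-2.1, 2.04], [-1.57, 1.44], [-3.14, 3.14]. Speed limits (rad/s): [1.89, 1.89, 2.39, 2.57, 3.14, 3.14].

INTERFACE

Orientations are given as a rotation vector (axis times angle).
In Python, from bench import readout, cams, job, recognise, tip_of gives the robot as it stands.
- The arm moves only by the tool play_rows, never from a script. Its argument "commands" is a list that holds one entry, the list of rows, each a list of 7 numbers: the finger opening in mm, from 0 to 85.4, then the shift along the tool's x, y, z in mm, then the turn, a rotation vector about the tool's x, y, z in degrees. A call has 1 to 20 rows; each row shifts and turns the commanded pose from where the row before left it, along the tool's axes as they then stand; what a row does not reach is not made up. A row lasts 1/8 s, in which the tool goes at most 62.5 mm and 10.7 degrees, less where a joint would pass 70% of its speed; a pose out of reach is approached as far as the arm can. A call with a gripper value outside its range is refused whole. The fingers move at their own pace and stop on an object; the grip force is fixed at half the most. Time passes only in rows, so rows that do not move let the fingers close. It gives the time, the measured TCP pose, the force, the opening and the grip force at its end, in the units of the state.
- readout.observe(): the state, without advancing time (a new reading comes with each control period).
- cams.grab_frame(name): name is "scene" or "top" or "wrist"; returns a dict with "image" (400x640x3 uint8, blue, green, red), "range_z" (400x640 float32, m along the optical axis (not along the pixel's ray), 0 where there is no reading), "camera_matrix" (3x3 intrinsics, pixels), "camera_from_world" (4x4, takes a point from world to camera coordinates); the wrist camera has in their place "hand_eye" (4x4, takes a point from camera to tool coordinates, whose origin is the TCP and whose axes are the flange's). Camera axes: x right, y up, looking along -z (the intrinsics and any distortion apply to the point x, -y, -z); pixel columns grow to the right and rows downward; lengths in m; the calibration is good to about 2 mm. A picture is of the moment at which its call begins: read the wrist's pose just before it.
- job.close_job(): hands the job in; it is judged then, once.
Trained networks look in a picture, given as the dict that the camera call returned (one of the last four; its "shot" number tells which), for a name from the list of things; names that differ only in an ending like _2 or _b are one class to them, and where a whole thing is asked for, a point or a joint stands for the part that bears it (a point fixed in the world has none). Each returns a list of dicts, best first, with "confidence" (0 to 1); they miss things now and then, are a little off and sometimes report something else, mostly with a low value. They report only what shows in the picture. A call takes as long as a camera call.
- recognise(picture, target): "bbox" ([left, top, width, height] in pixels, round what is visible of it).
- tip_of(picture, target): "at" ([column, row] in pixels: a listed point, or the origin of a listed thing).
The state is a dict: "clock": time; "joints": joint angles; "dq": joint speeds; "joint_torque": joint torques, N m; "tcp_pos": TCP position; "orientation": TCP orientation; "force": force on the tool from outside, world axes, zero at the start; "moment": the same for the moment, N m; "grip_width": opening from 0.0 (shut) to 1.0 (fully open); "finger_force": force on a finger pad.
Only numpy, scipy, OpenCV 4.12 (cv2) and the standard library are available. Lean on these libraries where they do the work, as an engineer would, in place of code of your own. Each camera call takes 0.05 s, during which the arm holds its last target. There are 200 camera calls.

TASK

Pick up the green washer bottle that lies on the pine board, lean it neck-up on the sloping yellow rest and let go of it there, then take it again another way and stand it upright, fully home, in the slot of the grey holder. Once you have let go of it there, take the red stopper out of its white stand and set it fully home in the bottle's neck. Do not shift or knock over the tap handle, the aerator, the float valve or the hex key holder.

Things in the scene. Friction and masses are not known exactly. Their poses are not given: they have to be found in the camera images.
- bottle: Green flat-sided bottle, 0.13 kg, loose, lying on a broad side, neck towards the robot within 75 degrees. Body 26 mm thick (own x), 50 wide (y), 80 tall (z); then a round neck on the axis, 25 mm outside, 22 long. Origin on the axis, 45 mm above the foot, 57 below the rim; z runs foot to neck. At the start own x points straight down. Either broad side may face either way.
- bottle_mouth (a point): Centre of the bottle's rim, on its axis, 57 mm from its origin along z. The neck is open, bore 18 mm, 22 mm deep. Axes as the bottle's.
- rest: Fixed yellow rest, 36 mm wide (own y; fingers can straddle it): a ramp 75 mm long rising at 45 degrees to its +x (roughly towards the robot), with a toe square to it at its foot, 20 mm high. Ramp meets toe at x -30, z 16 mm; ramp top at x 23, z 69 mm. Origin centre of underside, on the board, z up. The bottle lies with a broad side on the ramp, foot on the toe, neck up the slope.
- rest_seat (a point): Where the bottle's origin lies when it leans properly on the rest (on the rest's middle plane, 45 mm up the ramp from the toe and 13 mm off it); axes as the rest's.
- holder: Fixed grey plastic block 64 x 90 x 36 mm (x, y, z) with a blind rectangular slot in its top, 29 mm along its x by 53 mm along its y, 30 mm deep, the edge chamfered 2 mm; the slot's floor is 6 mm above its underside. Origin at the centre of its underside, on the board, z up.
- holder_hole0 (a point): Centre of the slot's mouth, level with the holder's top, 36 mm above its underside; axes as the holder's. With the bottle fully home, the bottle's origin is 15 mm above this point.
- stand: Fixed white block 46 x 46 x 24 mm with a 20 mm through hole in which the stopper stands at the start, its head on the block's top. Origin at the centre of its underside, on the board.
- stopper: Stopper, loose, about 25 g: red cylindrical head of 30 mm diameter and 26 mm height, below it a black tapered plug 18 mm long, 15 mm in diameter under the head and 12 mm at the tip. Origin on its axis at the underside of the head, z up through the head. Fully home, the head's underside rests on the bottle's rim (origin at bottle_mouth).
- tap_handle: A bystander, to be left where it stands. Loose, upright; origin at the centre of its underside, z up. White ceramic cross tap handle, 64 mm across, 44 mm tall.
- aerator: A bystander, to be left where it stands. Loose, upright; origin at the centre of its underside, z up. Chrome aerator, 28 mm in diameter, 24 mm tall.
- float_valve: A bystander, to be left where it stands. Loose, upright; origin at the centre of its underside, z up. Blue plastic float valve, 40 mm in diameter with a small spout on one side (29 mm from the axis), 72 mm tall with its brass tail.
- hex_holder: A bystander, to be left where it stands. Loose, upright; origin at the centre of its underside, z up. Stainless hex key holder, 26 x 50 x 44 mm, with four keys standing up to 75 mm.
- board: Fixed laminated pine board 460 x 1000 mm, 18 mm thick: everything stands on its top, at z = 18 mm. Origin at the centre of its underside.

How it is judged:
By the outcome, as a careful person would: the job done as asked, in the order asked, and still so for the second after the job is handed in, with the robot touching nothing.
It also fails if it takes over 72 s, if anything falls off the work surface, if the arm or the gripper's body presses on something with over 40 N, if the wrist force passes 120 N, or if a joint passes its speed limit or range.

## Working session

There is one attempt and no reset: what is moved stays moved. The work goes in short steps, Python scripts to look and compute and a tool call to move; the robot and the scene stay as the last step left them, time stands still between calls to the robot, and variables do not carry over. Pictures are saved under pics/ and viewed, at most 10 in all, crops included, and the job is handed in when it is done.

Besides the shell and the picture viewer there is one more tool, called after "Emit:" in YAML: its name, and indented under it one key for each argument. play_rows: Moves the arm, as the interface text tells. Its arguments: {"type":"object","properties":{"commands":{"type":"array","items":{"type":"array","items":{"type":"array","items":{"type":"number"}}}}},"required":["commands"]}

```bash
ls; mkdir -p pics
cat > h.py <<'E'
import numpy as np, cv2
from scipy.spatial.transform import Rotation as R
from bench import readout, cams, job, recognise, tip_of
def world_pts(p):
    K=p["camera_matrix"]; z=p["range_z"]; v,u=np.indices(z.shape)
    c=np.stack([(u-K[0,2])/K[0,0]*z,-(v-K[1,2])/K[1,1]*z,-z,np.ones_like(z)],-1)
    if "camera_from_world" in p: T=np.linalg.inv(p["camera_from_world"])
    else: T=p["_T"]@p["hand_eye"]
    w=(c@T.T)[...,:3]; w[z==0]=np.nan
    return w
def grab(n):
    s=readout.observe(); p=cams.grab_frame(n)
    T=np.eye(4);T[:3,:3]=R.from_rotvec(s["orientation"]).as_matrix();T[:3,3]=s["tcp_pos"];p["_T"]=T
    return p
E
python3 - <<'E'
from h import *
print(readout.observe())
ims=[]
for n in ["scene","top"]:
    p=grab(n); w=world_pts(p); ims.append(p["image"])
    print(n,[k for k in p],p["camera_matrix"].round(1).tolist()); print(np.linalg.inv(p["camera_from_world"]).round(3).tolist())
    for t in ["bottle","bottle_mouth","rest","rest_seat","holder","holder_hole0","stand","stopper","tap_handle","aerator","float_valve","hex_holder"]:
        a=tip_of(p,t)[:1]; b=recognise(p,t)[:1]
        o=[t]
        if a:
            u,v=map(int,map(round,a[0]["at"])); o+=[(u,v),round(a[0]["confidence"],2),w[min(v,399),min(u,639)].round(3).tolist()]
        if b: o+=[np.round(b[0]["bbox"]).tolist(),round(b[0]["confidence"],2)]
        print(*o)
    cv2.imwrite(f"pics/{n}0.png",p["image"]); np.savez(f"{n}0.npz",w=w,im=p["image"],K=p["camera_matrix"],C=p["camera_from_world"])
E
```

```text
pics
{'clock': 0.0, 'joints': array([ 1.20598864e+00,  2.13337413e-01, -3.50307984e-02,  1.32350305e+00,
       -1.14112180e-05,  1.57079588e+00]), 'dq': array([ 0.00103333, -0.00159202, -0.00079548, -0.00100523,  0.00020198,
        0.00014477]), 'joint_torque': array([-1.37954830e-03, -6.86153340e+01,  4.87121487e+01,  1.73531956e-02,
       -6.65125094e-05,  3.53725591e-05]), 'tcp_pos': array([0.17827085, 0.46678767, 0.23083676]), 'orientation': array([-5.69832134e-01, -3.08929416e+00,  1.66363977e-03]), 'force': array([ 0.4810995 , -0.17280237, -0.49662318]), 'moment': array([-0.01622475,  0.0459067 , -0.00997459]), 'finger_force': 0.0, 'grip_width': 0.99992526098926}
scene ['image', 'range_z', 'camera_matrix', 'camera_from_world', 'shot', '_T'] [[508.3, 0.0, 319.3], [0.0, 508.3, 193.8], [0.0, 0.0, 1.0]]
[[-0.597, -0.651, 0.468, 0.944], [0.802, -0.491, 0.34, 0.27], [0.008, 0.578, 0.816, 0.774], [0.0, 0.0, 0.0, 1.0]]
bottle (420, 286) 0.97 [0.572, 0.197, 0.043] [395.0, 252.0, 49.0, 69.0] 0.76
bottle_mouth (407, 257) 0.69 [0.539, 0.154, 0.042] [396.0, 252.0, 47.0, 69.0] 0.85
rest (
[... 1287 characters left out ...]
93, 207) 0.8 [0.54, 0.024, 0.057] [282.0, 190.0, 21.0, 40.0] 0.66
holder (408, 201) 0.71 [0.558, -0.23, 0.026] [390.0, 182.0, 50.0, 33.0] 0.83
holder_hole0 (414, 194) 0.68 [0.574, -0.244, 0.024] [390.0, 178.0, 44.0, 37.0] 0.59
stand (347, 246) 0.54 [0.456, -0.09, 0.067] [336.0, 234.0, 28.0, 21.0] 0.64
stopper (303, 199) 0.71 [0.562, 0.003, 0.022] [242.0, 148.0, 28.0, 23.0] 0.56
tap_handle (344, 165) 0.77 [0.632, -0.086, 0.057] [332.0, 147.0, 28.0, 30.0] 0.79
aerator (311, 260) 0.62 [0.427, -0.015, 0.041] [304.0, 253.0, 11.0, 14.0] 0.47
float_valve (250, 242) 0.9 [0.464, 0.111, 0.09] [235.0, 235.0, 24.0, 16.0] 0.63
hex_holder (258, 162) 0.58 [0.636, 0.1, 0.065] [243.0, 150.0, 26.0, 24.0] 0.65
```

Run:
```python
from h import *
a=cv2.imread("pics/scene0.png")[110:340,160:480]; b=cv2.imread("pics/top0.png")[130:290,170:470]
cv2.imwrite("pics/c1.png",cv2.resize(a,(800,575),interpolation=cv2.INTER_CUBIC)); cv2.imwrite("pics/c2.png",cv2.resize(b,(800,427),interpolation=cv2.INTER_CUBIC))
# bare geometry from point clouds
for n in ["top","scene"]:
    d=np.load(n+"0.npz"); w=d["w"]; hsv=cv2.cvtColor(d["im"],cv2.COLOR_BGR2HSV)
    H,S,V=[hsv[...,i].astype(int) for i in range(3)]
    # green bottle top face
    for nm,m in [("green",(H>40)&(H<90)&(S>60)&(w[...,2]>.025)&(w[...,0]>.45)&(w[...,1]>.1)),("yellow",(H>20)&(H<36)&(S>120)&(w[...,2]>.025)&(abs(w[...,1]-.02)<.06)&(w[...,0]>.45)),("red",((H<8)|(H>172))&(S>120)&(w[...,2]>.03)&(w[...,1]<0)&(w[...,1]>-.15))]:
        q=w[m]; q=q[np.isfinite(q).all(1)]
        if len(q)<5: print(nm,len(q)); continue
        r=cv2.minAreaRect((q[:,:2]*1000).astype(np.float32))
        print(n,nm,len(q),np.round(r[0],1),np.round(r[1],1),round(r[2],1),"z",np.percentile(q[:,2],[5,50,95]).round(4))
    m=(abs(w[...,2]-.054)<.004)&(abs(w[...,1]+.235)<.09)&(abs(w[...,0]-.56)<.09)
    q=w[m]; r=cv2.minAreaRect((q[:,:2]*1000).astype(np.float32)); print(n,"holder",len(q),r)
    b=w[(abs(w[...,2]-.018)<.006)&(w[...,0]>.3)]; print("board z",np.median(b[:,2]))
```

```text
top green 569 [568.6 189.3] [102.2  47.3] 50.1 z [0.0398 0.0443 0.0474]
top yellow 568 [536.2  26. ] [86.8 34.8] 10.5 z [0.0269 0.0521 0.0855]
top red 140 [464.6 -98. ] [27.  25.3] 88.9 z [0.0653 0.0682 0.0709]
top holder 884 ((562.2705688476562, -239.65576171875), (64.14253997802734, 90.833984375), 6.587915897369385)
board z 0.018536512740841893
scene green 1308 [568.6 189.1] [102.  50.] 50.1 z [0.0291 0.0429 0.0456]
scene yellow 1172 [538.2  25.4] [89.2 36.8] 10.0 z [0.0337 0.0539 0.0839]
scene red 260 [294.4 -56.6] [ 69.6 378.3] 82.7 z [0.0474 0.0667 0.0701]
scene holder 1052 ((560.7789306640625, -240.16461181640625), (66.66002655029297, 91.80136108398438), 6.453132152557373)
board z 0.01778085808687102
```

View pics/c1.png

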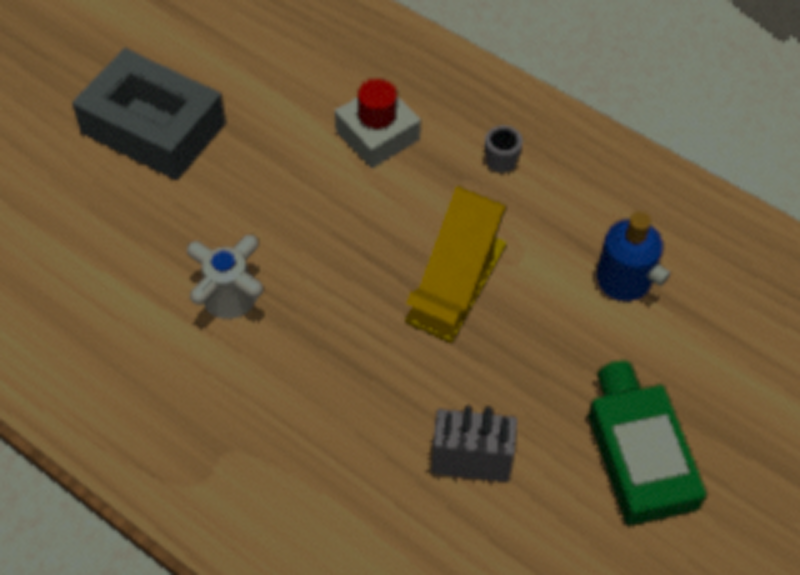

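View pics/c2.png

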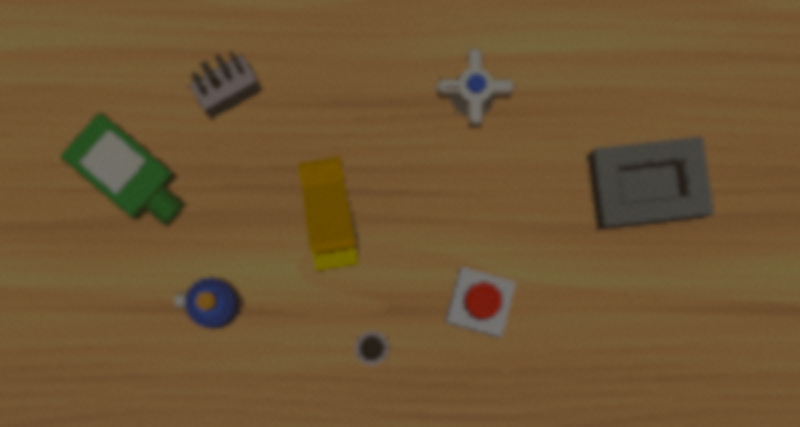

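The scene view (c1) shows the bottle lying at (650,440) with its neck at (617,377). It also shows the rest at (457,265) with its toe on the far side, the stopper at (377,105) and the holder at (150,110). The top view (c2) agrees. Next I refine the rest pose and plan the approach.

```bash
cat >> h.py <<'E'
def frame(xax,zax):
    z=np.array(zax,float);z/=np.linalg.norm(z);x=np.array(xax,float);x-=z*(x@z);x/=np.linalg.norm(x)
    return np.stack([x,np.cross(z,x),z],1)
def delta(Rt,pt,R0=None,p0=None):
    if R0 is None:
        s=readout.observe();R0=R.from_rotvec(s["orientation"]).as_matrix();p0=s["tcp_pos"]
    d=R0.T@(np.array(pt)-p0)*1000; r=np.degrees(R.from_matrix(R0.T@Rt).as_rotvec())
    print("shift(tool0)",d.round(1),"turn",r.round(1)); return d,r
Ry=lambda a:R.from_euler("y",a,degrees=True).as_matrix()
E
python3 - <<'E'
from h import *
for n in ["top","scene"]:
    d=np.load(n+"0.npz"); w=d["w"]; hsv=cv2.cvtColor(d["im"],cv2.COLOR_BGR2HSV)
    H,S,V=[hsv[...,i].astype(int) for i in range(3)]
    m=(H>20)&(H<36)&(S>120)&(w[...,2]>.018)&(abs(w[...,1]-.02)<.06)&(w[...,0]>.45)
    q=w[m]; ex=-np.array([np.cos(np.radians(10.2)),np.sin(np.radians(10.2)),0]); ey=np.array([-ex[1],ex[0],0])
    X=q@ex*1000; Y=q@ey*1000; Z=q[:,2]*1000
    print(n,"X",np.percentile(X,[0,2,98,100]).round(1),"Y",np.percentile(Y,[1,99]).round(1),"Zmax",Z.max().round(1))
    for a,b in zip(range(-590,-490,8),range(-582,-482,8)):
        k=(X>=a)&(X<b)
        if k.sum()>5: print(a+4,k.sum(),np.percentile(Z[k],[5,50,95]).round(1),"z-x",np.percentile(Z[k]-X[k],[50,90]).round(1), "Ymid",(np.percentile(Y[k],2)+np.percentile(Y[k],98))/2)
    # stopper
    m=((H<8)|(H>172))&(S>120)&(abs(w[...,2]-.068)<.003)&(abs(w[...,1]+.095)<.04)&(abs(w[...,0]-.465)<.04)
    print("stopper",cv2.minEnclosingCircle((w[m][:,:2]*1000).astype(np.float32)),w[m].mean(0))
nk=-np.array([np.cos(np.radians(50.1)),np.sin(np.radians(50.1)),0])
Rt=frame(nk,[0,0,-1])@Ry(-20); o=np.array([.5724,.1938,0])
delta(Rt,o-nk*.006+[0,0,.12])
E
```

```text
top X [-575.7 -573.2 -489.2 -487.1] Y [13.  86.6] Zmax 90.7
-578 10 [44.2 46.1 48.5] z-x [621.4 622.8] Ymid 69.94853018705714
-570 59 [41.3 46.1 50.2] z-x [616.  621.5] Ymid 70.43414948178386
-562 63 [33.7 38.6 43.7] z-x [601.2 607.3] Ymid 69.90938141210145
-554 46 [34.2 38.3 43.3] z-x [592.5 594.8] Ymid 69.92797656421541
-546 50 [42.2 46.7 50.7] z-x [592.6 594.5] Ymid 69.84411466675843
-538 50 [50.5 55.1 59. ] z-x [592.7 594.2] Ymid 69.84893183831241
-530 51 [58.8 62.9 67.5] z-x [592.3 594.7] Ymid 69.93334508464442
-522 53 [66.3 71.2 74.5] z-x [593.2 594.6] Ymid 69.08155349000566
-514 56 [74.1 78.5 83.2] z-x [592.7 594.8] Ymid 69.92298532478527
-506 83 [22.2 83.7 89. ] z-x [590.1 593.7] Ymid 68.50149097644507
-498 104 [19.2 24.  84.4] z-x [522.9 584.1] Ymid 48.974100841914996
-490 68 [18.5 22.4 27.7] z-x [513.4 518. ] Ymid 50.618294976402446
stopper ((464.81396484375, -98.33954620361328), 13.830821990966797) [ 0.46436443 -0.09826253  0.06817496]
scene X [-744.4 -576.7 -494.7 -485.9] Y [26.5 88.2] Zmax 88.6
-578 99 [19.  23.9 45.3] z-x [600.  619.5] Ymid 70.31131897025693
-570 173 [2
[... 186 characters left out ...]
8
-546 137 [36.5 43.3 47.6] z-x [589.3 592.4] Ymid 70.06442489655302
-538 150 [29.6 50.8 56.1] z-x [589.3 592.1] Ymid 70.1834378891738
-530 152 [24.4 59.2 64.1] z-x [589.5 592.1] Ymid 69.89619772115836
-522 159 [23.8 66.6 72.2] z-x [589.1 591.5] Ymid 69.95899061613146
-514 162 [31.  74.9 80.4] z-x [588.9 591.8] Ymid 70.00456055073592
-506 146 [24.7 82.4 87.2] z-x [589.1 591.7] Ymid 69.90442311906088
-498 30 [18.3 22.3 84.8] z-x [521.  585.2] Ymid 45.90801635606145
-490 25 [18.8 22.3 25.2] z-x [512.7 516.3] Ymid 35.25741615435224
stopper ((464.28424072265625, -99.0087890625), 14.545025825500488) [ 0.4653479  -0.09879452  0.06779231]
shift(tool0) [-467.6 -109.1  111.3] turn [-12.4 -17.4 -70.2]
```

Emit:
play_rows:
  commands:
    - [[85,-39,-9,6,0,0,0],[85,-39,-9,6,0,0,0],[85,-39,-9,6,0,0,0],[85,-39,-9,6,0,0,0],[85,-39,-9,6,0,0,0],[85,-39,-9,6,0,0,0],[85,-39,-9,6,0,0,0],[85,-39,-9,6,0,0,0],[85,-39,-9,6,0,0,0],[85,-39,-9,6,0,0,0],[85,-39,-9,0,0,0,0],[85,-39,-10,0,0,0,0]]

```text
clock: 4.0
tcp_pos: [0.5777, 0.1974, 0.1712]
orientation: [-0.57, -3.089, -0.0]
force: [-0.9, 0.8, 0.6]
grip_width: 0.996
finger_force: 0.0
```

Emit:
play_rows:
  commands:
    - [[85,0,0,0,-1.24,-1.74,-7.02],[85,0,0,0,-1.24,-1.74,-7.02],[85,0,0,0,-1.24,-1.74,-7.02],[85,0,0,0,-1.24,-1.74,-7.02],[85,0,0,0,-1.24,-1.74,-7.02],[85,0,0,0,-1.24,-1.74,-7.02],[85,0,0,0,-1.24,-1.74,-7.02],[85,0,0,0,-1.24,-1.74,-7.02],[85,0,0,0,-1.24,-1.74,-7.02],[85,0,0,0,-1.24,-1.74,-7.02],[85,0,0,0,0,0,0],[85,0,0,0,0,0,0]]

```text
clock: 5.5
tcp_pos: [0.5767, 0.1983, 0.1714]
orientation: [-1.188, 2.555, 0.21]
force: [0.1, -0.4, -0.6]
grip_width: 0.996
finger_force: 0.0
```

Run:
```python
from h import *
s=readout.observe(); print(s["joints"].round(3),s["tcp_pos"].round(4),s["clock"])
p=grab("wrist"); w=world_pts(p); cv2.imwrite("pics/w1.png",p["image"])
hsv=cv2.cvtColor(p["image"],cv2.COLOR_BGR2HSV);H,S,V=[hsv[...,i].astype(int) for i in range(3)]
m=(abs(w[...,2]-.044)<.0035)&(np.hypot(w[...,0]-.569,w[...,1]-.19)<.075)
q=(w[m][:,:2]*1000).astype(np.float32); print(len(q),cv2.minAreaRect(q),np.median(w[m][:,2]))
m=(H>40)&(H<90)&(S>60)&(w[...,2]>.025)&(np.hypot(w[...,0]-.569,w[...,1]-.19)<.09)
q=(w[m][:,:2]*1000).astype(np.float32); print(len(q),cv2.minAreaRect(q))
nk=-np.array([np.cos(np.radians(50.1)),np.sin(np.radians(50.1)),0])
Rt=frame(nk,[0,0,-1])@Ry(-20); o=np.array([.5724,.1938,0])
for z in (.1,.023): delta(Rt,o-nk*.006+[0,0,z])
```

```text
[ 0.224  0.208 -0.257  0.824  0.208 -0.617] [0.5767 0.1983 0.1714] 5.5
5135 ((568.0420532226562, 189.12240600585938), (101.64771270751953, 49.99678039550781), 49.988243103027344) 0.044026703423151986
5853 ((563.3829345703125, 176.79568481445312), (118.15987396240234, 122.49037170410156), 9.130302429199219)
shift(tool0) [24.8  0.4 67. ] turn [-0.   0.  -0.2]
shift(tool0) [ 51.1   0.3 139.3] turn [-0.   0.  -0.2]
```

View pics/w1.png

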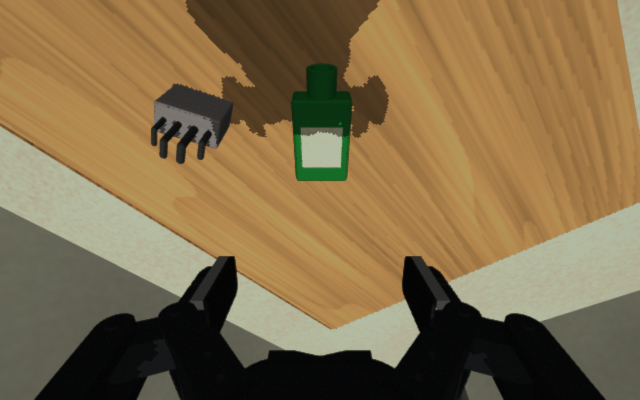

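The wrist view shows the bottle centred at (321,125) between the open fingers, with the hex holder clear at (190,120). The measured pose agrees, so I go down and grip.

Emit:
play_rows:
  commands:
    - [[85,8,0,22,0,0,0],[85,8,0,22,0,0,0],[85,8,0,22,0,0,0],[85,8,0,22,0,0,0],[85,8,0,22,0,0,0],[85,7,0.3,18,0,0,0],[85,4,0,11,0,0,0],[85,0,0,0,0,0,0],[40,0,0,0,0,0,0],[40,0,0,0,0,0,0],[40,0,0,0,0,0,0],[40,0,0,0,0,0,0],[40,0,0,0,0,0,0],[40,0,0,0,0,0,0]]

```text
clock: 7.3
tcp_pos: [0.5769, 0.1984, 0.0244]
orientation: [-1.191, 2.551, 0.21]
force: [-3.1, -1.4, 8.4]
grip_width: 0.57
finger_force: 62.4
```

Emit:
play_rows:
  commands:
    - [[40,-4,0,-11,0,0,0],[40,-8,0,-22,0,0,0],[40,-8,0,-22,0,0,0],[40,-8,0,-22,0,0,0],[40,-8,0,-22,0,0,0],[40,-4,0,-11,0,0,0],[40,0,0,0,0,0,0]]

```text
clock: 8.18
tcp_pos: [0.5766, 0.1983, 0.1412]
orientation: [-1.192, 2.551, 0.21]
force: [-0.8, 0.3, -1.9]
grip_width: 0.57
finger_force: 62.3
```

```bash
cat >> h.py <<'E'
ex=-np.array([np.cos(np.radians(10.2)),np.sin(np.radians(10.2)),0]); up=np.array([0,0,1.])
ro=np.array([.5311,.0244,.018]); seat=ro-.0074*ex+.057*up
nk=-np.array([np.cos(np.radians(50.1)),np.sin(np.radians(50.1)),0])
E
python3 - <<'E'
from h import *
Rg=R.from_rotvec([-1.191,2.551,.21]).as_matrix(); pg=np.array([.5769,.1984,.0244])
Rb=frame(-up,nk); ob=np.array([.568,.1891,.031])-nk*.006   # bottle frame
Rb=frame(-up,nk)
A=Rg.T@Rb; a=Rg.T@(ob-pg); print("bottle in tool",(a*1000).round(1)); np.savez("g1.npz",A=A,a=a)
Rbt=frame(ex-up, ex+up); Rt=Rbt@A.T
print("frames check", (Rb.T@Rb).round(2).tolist())
s=readout.observe(); print(s["tcp_pos"],s["joints"].round(3))
R0=R.from_rotvec(s["orientation"]).as_matrix(); p0=s["tcp_pos"]
pt=seat-Rt@a
print("target tcp",pt, "tool z",Rt[:,2])
hov=pt+.06*up
delta(Rt,hov)
print("down 60 in target tool", (Rt.T@(-.06*up)*1000).round(1))
E
```

```text
bottle in tool [ 4.2  0.8 -8.6]
frames check [[1.0, 0.0, 0.0], [0.0, 1.0, -0.0], [0.0, -0.0, 1.0]]
[0.57663234 0.19827052 0.14118039] [ 0.224  0.227 -0.313  0.746  0.209 -0.62 ]
target tcp [0.53870523 0.02489226 0.06549398] tool z [-0.41374127 -0.07577671 -0.90723539]
shift(tool0) [153.1 -82.2 -39.3] turn [-1.7 43.2 40.8]
down 60 in target tool [-25.2   0.1  54.4]
```

Emit:
play_rows:
  commands:
    - [[40,19.1,-10.3,-4.9,0,0,0],[40,19.1,-10.3,-4.9,0,0,0],[40,19.1,-10.3,-4.9,0,0,0],[40,19.1,-10.3,-4.9,0,0,0],[40,19.1,-10.3,-4.9,0,0,0],[40,19.1,-10.3,-4.9,0,0,0],[40,19.1,-10.3,-4.9,0,0,0],[40,19.4,-10.1,-5,0,0,0],[40,0,0,0,-0.19,4.8,4.53],[40,0,0,0,-0.19,4.8,4.53],[40,0,0,0,-0.19,4.8,4.53],[40,0,0,0,-0.19,4.8,4.53],[40,0,0,0,-0.19,4.8,4.53],[40,0,0,0,-0.19,4.8,4.53],[40,0,0,0,-0.19,4.8,4.53],[40,0,0,0,-0.19,4.8,4.53],[40,0,0,0,-0.19,4.8,4.53],[40,0,0,0,0,0,0]]

```text
clock: 10.42
tcp_pos: [0.5382, 0.025, 0.122]
orientation: [0.242, -2.692, 0.055]
force: [0.3, -0.4, -2.2]
grip_width: 0.57
finger_force: 62.3
```

Run:
```python
from h import *
g=np.load("g1.npz"); A,a=g["A"],g["a"]
Rt=frame(ex-up, ex+up)@A.T; pt=seat-Rt@a
s=readout.observe(); print(s["tcp_pos"].round(4),s["joints"].round(3),s["force"].round(1))
delta(Rt,pt+.06*up); delta(Rt,pt+.003*up)
R0=R.from_rotvec(s["orientation"]).as_matrix()
# verify bottle pose in hand from scene/top clouds
for n in ["scene","top"]:
    p=grab(n); w=world_pts(p); hsv=cv2.cvtColor(p["image"],cv2.COLOR_BGR2HSV);H,S,V=[hsv[...,i].astype(int) for i in range(3)]
    m=(H>40)&(H<90)&(S>60)&(w[...,2]>.05)&(np.hypot(w[...,0]-.53,w[...,1]-.03)<.15)
    q=w[m]; q=q[np.isfinite(q).all(1)]
    b=(q-s["tcp_pos"]-R0@a)@(R0@A)*1000
    print(n,len(b),np.percentile(b,[2,98],axis=0).round(1).tolist())
    cv2.imwrite(f"pics/{n}2.png",cv2.resize(p["image"][110:340,200:480],(800,657))[:600])
```

```text
[0.5382 0.025  0.122 ] [ 0.073  0.768  0.451  1.692 -0.046 -0.096] [ 0.3 -0.4 -2.2]
shift(tool0) [ 1.  -0.2 -3.4] turn [ 0.  -0.4  0.1]
shift(tool0) [-23.3  -0.1  48.1] turn [ 0.  -0.4  0.1]
scene 582 [[-153.4, -39.9, -44.1], [2.2, 23.8, 56.1]]Traceback (most recent call last):
  File "<stdin>", line 13, in <module>
    return _quantile_unchecked(
        a, q, axis, out, overwrite_input, method, keepdims, weights)
    return _ureduce(a,
                    func=_quantile_ureduce_func,
    ...<5 lines>...
                    overwrite_input=overwrite_input,
                    method=method)
    r = func(a, **kwargs)
    result = _quantile(arr,
                       quantiles=q,
    ...<2 lines>...
                       out=out,
                       weights=wgt)
    slices_having_nans = np.isnan(arr[-1, ...])
                                  ~~~^^^^^^^^^
IndexError: index -1 is out of bounds for axis 0 with size 0
```

View pics/scene2.png

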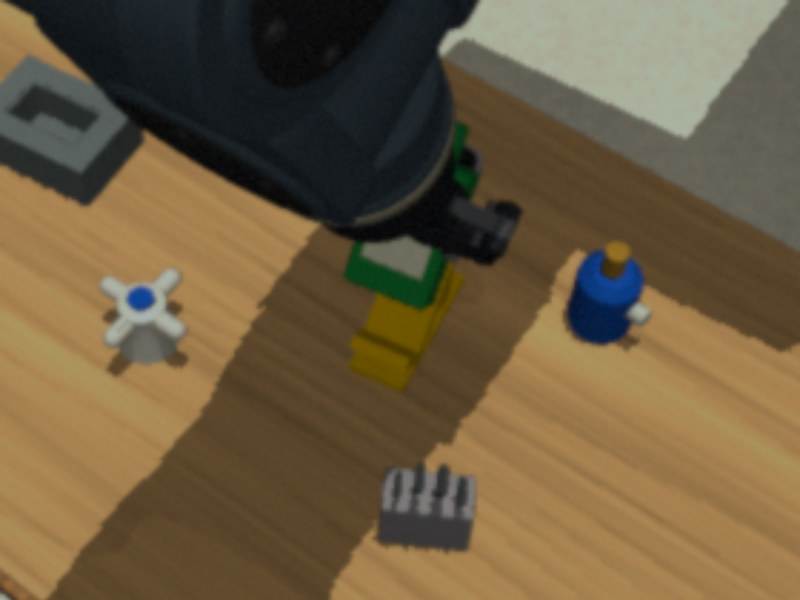

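The scene view shows the bottle held at 45° above the ramp, its foot at (395,280) over the toe at (385,365) and the other items undisturbed. I lower it onto the rest.

Emit:
play_rows:
  commands:
    - [[40,-4,0,8,0,-0.4,0],[40,-4.6,0,10,0,0,0],[40,-4.6,0,10,0,0,0],[40,-4.6,0,10,0,0,0],[40,-4,0,7,0,0,0],[40,-1.5,0,3,0,0,0],[40,0,0,0,0,0,0]]

```text
clock: 11.4
tcp_pos: [0.5394, 0.0249, 0.0713]
orientation: [0.242, -2.702, 0.054]
force: [-0.3, -1.0, -0.8]
grip_width: 0.573
finger_force: 62.3
```

Emit:
play_rows:
  commands:
    - [[40,-0.8,0,1.8,0,0,0],[40,0,0,0,0,0,0],[40,0,0,0,0,0,0]]

```text
clock: 11.78
tcp_pos: [0.5394, 0.0249, 0.0696]
orientation: [0.242, -2.703, 0.054]
force: [-0.7, -0.2, -1.8]
grip_width: 0.568
finger_force: 62.3
```

Emit:
play_rows:
  commands:
    - [[40,-0.8,0,1.8,0,0,0],[40,0,0,0,0,0,0],[40,0,0,0,0,0,0]]

```text
clock: 12.15
tcp_pos: [0.5392, 0.0249, 0.0674]
orientation: [0.242, -2.702, 0.054]
force: [-0.9, -0.9, -1.0]
grip_width: 0.571
finger_force: 62.3
```

Emit:
play_rows:
  commands:
    - [[40,-0.7,0,1.3,0,0,0],[40,0,0,0,0,0,0],[40,0,0,0,0,0,0]]

```text
clock: 12.52
tcp_pos: [0.5389, 0.0249, 0.067]
orientation: [0.242, -2.702, 0.055]
force: [-5.3, 0.3, 13.2]
grip_width: 0.572
finger_force: 63.6
```

Emit:
play_rows:
  commands:
    - [[56,0,0,0,0,0,0],[62,0,0,0,0,0,0],[85,0,0,0,0,0,0],[85,0,0,0,0,0,0],[85,0,0,-10,0,0,0],[85,0,0,-30,0,0,0],[85,0,0,-40,0,0,0],[85,0,0,-40,0,0,0],[85,0,0,-30,0,0,0],[85,0,0,0,0,0,0]]

```text
clock: 13.78
tcp_pos: [0.5977, 0.036, 0.1993]
orientation: [0.244, -2.716, 0.055]
force: [-0.7, 0.2, -0.3]
grip_width: 0.996
finger_force: 0.0
```

Run:
```python
from h import *
s=readout.observe(); print(s["tcp_pos"].round(4),s["joints"].round(3),s["clock"])
Rbt=frame(ex-up, ex+up)
for n in ["wrist","scene"]:
    p=grab(n); w=world_pts(p); hsv=cv2.cvtColor(p["image"],cv2.COLOR_BGR2HSV);H,S,V=[hsv[...,i].astype(int) for i in range(3)]
    m=(H>40)&(H<90)&(S>60)&(w[...,2]>.03)&(np.hypot(w[...,0]-.53,w[...,1]-.03)<.1)
    q=w[m]; b=(q-seat)@Rbt*1000
    b=b[np.abs(b[:,0])<25]; print(n,len(b),np.percentile(b,[1,5,95,99],axis=0).round(1).tolist())
    t=b[(abs(b[:,0]+13)<5)]; 
    if len(t)>20: print("top face rect (y,z)",cv2.minAreaRect(t[:,1:].astype(np.float32)), "xmed",np.median(t[:,0]))
    cv2.imwrite(f"pics/{n}3.png",p["image"])
# grasp 2: tool z=-bottle z ; tool y near 100 deg
Rt=frame(ex-up,-(ex+up)); 
print("tool y",Rt[:,1])
Rt=frame(up-ex,-(ex+up)); print("alt tool y",Rt[:,1])
```

```text
[0.5977 0.036  0.1993] [ 0.082  0.941  0.992  2.036 -0.042 -0.088] 13.775
wrist 3308 [[-14.5, -22.9, -42.2], [-14.1, -21.2, -37.8], [6.4, 23.2, 55.7], [9.0, 25.1, 57.1]]
top face rect (y,z) ((1.0860519409179688, 7.024494171142578), (49.235984802246094, 101.04452514648438), 0.18320232629776) xmed -13.005330419498897
scene 640 [[-15.2, -24.1, -43.4], [-14.2, -23.8, -41.5], [-3.0, 23.7, 29.7], [4.7, 25.4, 56.2]]
top face rect (y,z) ((0.6618556976318359, 6.797695159912109), (50.0594367980957, 101.97563171386719), 0.6067694425582886) xmed -11.773202326870704
tool y [-0.17708474  0.98419561  0.        ]
alt tool y [ 0.17708474 -0.98419561  0.        ]
```

View pics/wrist3.png

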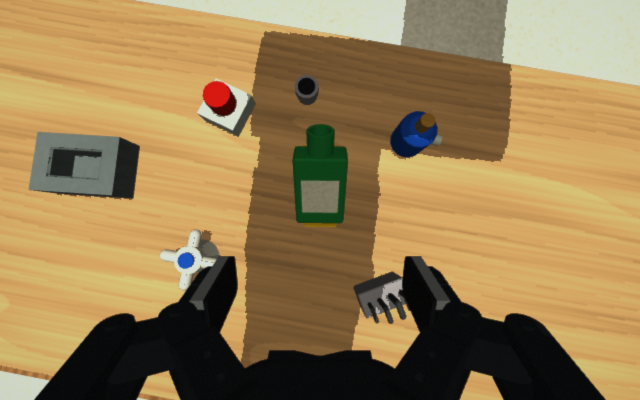

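The wrist view shows the bottle lying squarely on the rest at (321,185) with its foot on the toe at (320,223), about 1 mm from ideal. I plan the second grasp from the neck end and measure the holder and stopper from this view.

```bash
cat >> h.py <<'E'
def holder(w):
    m=(abs(w[...,2]-.054)<.0035)&(abs(w[...,1]+.24)<.06)&(abs(w[...,0]-.561)<.055)
    q=(w[m][:,:2]*1000).astype(np.float32); print("holder",len(q),cv2.minAreaRect(q),"z",np.median(w[m][:,2]))
    # slot: pixels inside outline that lie below the top
    c=np.array([.5615,-.2398]); d=w[...,:2]-c
    k=(np.abs(d[...,0])<.024)&(np.abs(d[...,1])<.036)&(w[...,2]<.049)&(w[...,2]>.015)
    if k.sum()>20: print(" slot",k.sum(),cv2.minAreaRect((w[k][:,:2]*1000).astype(np.float32)))
def stopper(p,w):
    hsv=cv2.cvtColor(p["image"],cv2.COLOR_BGR2HSV);H,S=hsv[...,0].astype(int),hsv[...,1]
    m=((H<8)|(H>172))&(S>120)&(abs(w[...,2]-.068)<.003)&(np.hypot(w[...,1]+.0985,w[...,0]-.465)<.04)
    if m.sum()>20: print("stopper",m.sum(),cv2.minEnclosingCircle((w[m][:,:2]*1000).astype(np.float32)),np.median(w[m],0))
E
python3 - <<'E'
from h import *
p=grab("wrist"); w=world_pts(p); holder(w); stopper(p,w)
Rbt=frame(ex-up,ex+up); bo=seat+Rbt@[0,.0009,.0008]
Rt=frame(ex-up,-(ex+up)); zb=Rbt[:,2]
s=readout.observe();R0=R.from_rotvec(s["orientation"]).as_matrix()
pre=bo+.085*zb; hi=pre.copy(); hi[2]=.2
delta(R0,hi); delta(Rt,hi); print("then down to pre",(Rt.T@(pre-hi)*1000).round(1))
E
```

```text
holder 3830 ((561.9873046875, -240.17042541503906), (64.28321838378906, 93.43603515625), 6.585737705230713) z 0.05426392727081572
 slot 1183 ((561.9147338867188, -244.05279541015625), (28.637413024902344, 49.035377502441406), 6.917614936828613)
stopper 597 ((464.4173583984375, -99.45735168457031), 14.805427551269531) [ 0.46521483 -0.09865272  0.0682506 ]
shift(tool0) [108.1  -0.5  47. ] turn [0. 0. 0.]
shift(tool0) [108.1  -0.5  47. ] turn [ -0.1 -69.3   0.1]
then down to pre [45.5  0.  45.5]
```

Emit:
play_rows:
  commands:
    - [[85,18,0,8,0,0,0],[85,18,0,8,0,0,0],[85,18,0,8,0,0,0],[85,18,0,8,0,0,0],[85,18,0,8,0,0,0],[85,18,-0.5,7,0,0,0],[85,0,0,0,0,-7.7,0],[85,0,0,0,0,-7.7,0],[85,0,0,0,0,-7.7,0],[85,0,0,0,0,-7.7,0],[85,0,0,0,0,-7.7,0],[85,0,0,0,0,-7.7,0],[85,0,0,0,0,-7.7,0],[85,0,0,0,0,-7.7,0],[85,0,0,0,0,-7.7,0],[85,0,0,0,0,0,0],[85,0,0,0,0,0,0]]

```text
clock: 16.05
tcp_pos: [0.4803, 0.0141, 0.2007]
orientation: [-0.212, 2.348, 0.085]
force: [1.2, 0.5, 0.1]
grip_width: 1.001
finger_force: 0.0
```

Run:
```python
from h import *
Rbt=frame(ex-up,ex+up); bo=seat+Rbt@[0,.0009,.0008]
Rt=frame(ex-up,-(ex+up)); zb=Rbt[:,2]
s=readout.observe(); print(s["tcp_pos"].round(4),s["joints"].round(3),s["clock"])
delta(Rt,bo+.085*zb); delta(Rt,bo-.005*zb)
p=grab("wrist"); w=world_pts(p); holder(w); stopper(p,w); b=(w-bo)@Rbt*1000
hsv=cv2.cvtColor(p["image"],cv2.COLOR_BGR2HSV);H,S=hsv[...,0].astype(int),hsv[...,1]
m=(H>40)&(H<90)&(S>60)&(np.abs(b)<[25,40,70]).all(-1)
print(m.sum(),np.percentile(b[m],[1,99],axis=0).round(1).tolist())
```

```text
[0.4803 0.0141 0.2007] [-0.097 -0.422 -1.009  0.218  0.193 -0.199] 16.05
shift(tool0) [46.9  0.4 45. ] turn [-0.  -0.   0.1]
shift(tool0) [ 46.9   0.4 135. ] turn [-0.  -0.   0.1]
holder 2924 ((561.5455322265625, -237.98104858398438), (66.19159698486328, 89.05624389648438), 6.307294845581055) z 0.05400036305331023
 slot 1009 ((577.1243286132812, -242.88722229003906), (48.85087966918945, 13.377890586853027), 82.49185180664062)
stopper 1677 ((463.9687194824219, -99.24812316894531), 15.49412727355957) [ 0.46167087 -0.09872752  0.06804513]
2011 [[-12.6, -24.4, 26.8], [12.7, 23.4, 57.1]]
```

Emit:
play_rows:
  commands:
    - [[85,12,0.4,11,0,0,0],[85,12,0,11,0,0,0],[85,12,0,11,0,0,0],[85,11,0,12,0,0,0],[85,0,0,15,0,0,0],[85,0,0,20,0,0,0],[85,0,0,20,0,0,0],[85,0,0,20,0,0,0],[85,0,0,15,0,0,0],[85,0,0,0,0,0,0]]

```text
clock: 17.35
tcp_pos: [0.5463, 0.025, 0.0753]
orientation: [-0.214, 2.357, 0.087]
force: [-0.1, 0.1, 0.1]
grip_width: 0.997
finger_force: 0.0
```

Run:
```python
from h import *
Rbt=frame(ex-up,ex+up); bo=seat+Rbt@[0,.0009,.0008]
Rt=frame(ex-up,-(ex+up)); zb=Rbt[:,2]
s=readout.observe(); print(s["tcp_pos"].round(4),s["joints"].round(3),s["clock"],s["force"].round(1))
delta(Rt,bo-.005*zb)
```

```text
[0.5463 0.025  0.0753] [-0.045  0.012 -1.122 -0.327  0.158 -0.163] 17.35 [-0.1  0.1  0.1]
shift(tool0) [ 5.7  1.2 -1. ] turn [ 0.1 -0.5  0.1]
```

Emit:
play_rows:
  commands:
    - [[85,0,1.2,-2,0,0,0],[85,0,0,0,0,0,0],[40,0,0,0,0,0,0],[40,0,0,0,0,0,0],[40,0,0,0,0,0,0],[40,0,0,0,0,0,0],[40,0,0,0,0,0,0],[40,0,0,0,0,0,0]]

```text
clock: 18.35
tcp_pos: [0.5432, 0.0256, 0.0778]
orientation: [-0.214, 2.354, 0.087]
force: [-12.3, -0.7, 13.8]
grip_width: 0.582
finger_force: 58.7
```

Run:
```python
from h import *
Rbt=frame(ex-up,ex+up); bo=seat+Rbt@[0,.0009,.0008]
Rt=frame(ex-up,-(ex+up)); zb=Rbt[:,2]
s=readout.observe(); print(s["tcp_pos"].round(4),s["joints"].round(3),s["clock"],s["force"].round(1))
delta(Rt,bo-.005*zb)
Rg=R.from_rotvec(s["orientation"]).as_matrix(); np.savez("g2.npz",A=Rg.T@Rbt,a=Rg.T@(bo-s["tcp_pos"])); print(Rg.T@(bo-s["tcp_pos"]))
print("up 100:",(Rg.T@up*100).round(1))
```

```text
[0.5432 0.0256 0.0778] [-0.044 -0.    -1.128 -0.324  0.157 -0.161] 18.35 [-12.3  -0.7  13.8]
shift(tool0) [5.3 0.1 2.9] turn [ 0.1 -0.3  0.1]
[ 0.00536063  0.00010154 -0.00213452]
up 100: [-70.3  -0.  -71.1]
```

Emit:
play_rows:
  commands:
    - [[40,-4,0,-5,0,0,0],[40,-10,0,-10,0,0,0],[40,-16,0,-16,0,0,0],[40,-16,0,-16,0,0,0],[40,-16,0,-16,0,0,0],[40,-16,0,-16,0,0,0],[40,-16,0,-16,0,0,0],[40,0,0,0,0,0,0]]

```text
clock: 19.35
tcp_pos: [0.5441, 0.0256, 0.2133]
orientation: [-0.214, 2.351, 0.087]
force: [-0.1, -0.0, -1.7]
grip_width: 0.579
finger_force: 62.8
```

```bash
cat >> h.py <<'E'
hy=np.radians(6.5); hc=np.array([.5618,-.2398,.054]); hx=np.array([np.cos(hy),np.sin(hy),0])
E
python3 - <<'E'
from h import *
s=readout.observe(); print(s["tcp_pos"].round(4),s["joints"].round(3),s["clock"],s["force"].round(1))
R0=R.from_rotvec(s["orientation"]).as_matrix()
g=np.load("g2.npz");A,a=g["A"],g["a"]
p=grab("scene"); w=world_pts(p); b=(w-s["tcp_pos"]-R0@a)@(R0@A)*1000
hsv=cv2.cvtColor(p["image"],cv2.COLOR_BGR2HSV);H,S=hsv[...,0].astype(int),hsv[...,1]
m=(H>40)&(H<90)&(S>60)&(np.abs(b)<[35,45,80]).all(-1)
print(m.sum(),np.percentile(b[m],[1,5,95,99],axis=0).round(1).tolist())
cv2.imwrite("pics/s4.png",cv2.resize(p["image"][80:340,200:480],(646,600)))
# in-hand measured tilt? broad face normal fit
f=b[m]; f=f[abs(f[:,0]+13)<5]
if len(f)>50:
    c,*_=np.linalg.lstsq(np.c_[f[:,1:],np.ones(len(f))],f[:,0],rcond=None); print("face x=",c.round(3),len(f))
Rdown=frame(-hx,-up)
delta(R0,hc*[1,1,0]+[0,0,.21]); delta(Rdown,hc)
E
```

```text
[0.5441 0.0256 0.2133] [-0.043 -0.271 -0.891  0.181  0.156 -0.161] 19.35 [-0.1 -0.  -1.7]
1589 [[-15.7, -24.8, -44.0], [-14.1, -24.3, -41.1], [-3.2, 23.6, 51.3], [6.6, 25.6, 56.5]]
face x= [ 4.0000e-03  7.0000e-03 -1.1845e+01] 1400
shift(tool0) [  22.4 -264.4  -19.6] turn [ 0.  -0.1 -0. ]
shift(tool0) [ 132.1 -264.3   91.3] turn [ 1.5 44.7  3.7]
```

View pics/s4.png

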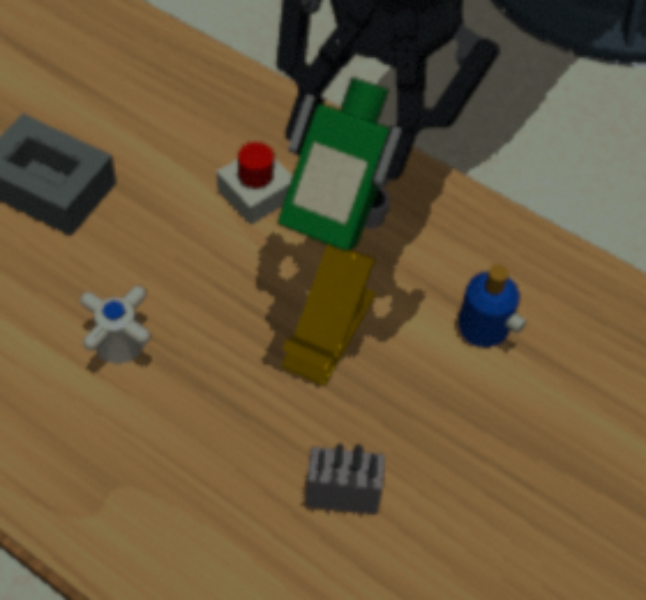

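The scene view shows the bottle gripped by its sides from the neck end at (335,165), clear of the rest. Everything else is in place, so I turn it upright and carry it over the holder.

Emit:
play_rows:
  commands:
    - [[40,0,0,0,0.25,7.45,0.62],[40,0,0,0,0.25,7.45,0.62],[40,0,0,0,0.25,7.45,0.62],[40,0,0,0,0.25,7.45,0.62],[40,0,0,0,0.25,7.45,0.62],[40,0,0,0,0.25,7.45,0.62],[40,0,0,0,0,0,0]]

```text
clock: 20.27
tcp_pos: [0.5442, 0.0259, 0.2078]
orientation: [0.177, -3.13, 0.0]
force: [0.8, -0.2, -0.9]
grip_width: 0.579
finger_force: 62.8
```

```bash
cat > hv.py <<'E'
from h import *
import sys
s=readout.observe(); print(s["tcp_pos"].round(4),s["joints"].round(3),s["clock"],s["force"].round(1))
g=np.load("g2.npz");A,a=g["A"],g["a"]
Rt=frame(-hx,up)  # bottle x,z -> need cols x_b,y_b,z_b
Rt=Rt@A.T
for z in map(float,sys.argv[1:]): delta(Rt,hc+[0,0,z]-Rt@a)
E
python3 hv.py .095
```

```text
[0.5442 0.0259 0.2078] [ 0.048  0.317  0.044  1.304 -0.    -0.065] 20.275 [ 0.8 -0.2 -0.9]
shift(tool0) [   6.7 -266.1   61. ] turn [-0.1 -0.1 -0.2]
```

Emit:
play_rows:
  commands:
    - [[40,1,-20,0,0,0,0],[40,1,-36,0,0,0,0],[40,1,-36,0,0,0,0],[40,1,-36,0,0,0,0],[40,1,-36,0,0,0,0],[40,1,-36,0,0,0,0],[40,1,-36,0,0,0,0],[40,0,-30,12,0,0,-0.2],[40,0,0,20,0,0,0],[40,0,0,20,0,0,0],[40,0,0,9,0,0,0],[40,0,0,0,0,0,0]]

```text
clock: 21.78
tcp_pos: [0.5655, -0.2397, 0.1504]
orientation: [0.182, -3.136, 0.001]
force: [0.4, -0.6, -1.7]
grip_width: 0.577
finger_force: 62.8
```

```bash
python3 hv.py .095 .05
python3 - <<'E'
from h import *
s=readout.observe();R0=R.from_rotvec(s["orientation"]).as_matrix()
g=np.load("g2.npz");A,a=g["A"],g["a"]
for n in ["wrist","scene","top"]:
    p=grab(n); w=world_pts(p); print(n); holder(w)
    b=(w-s["tcp_pos"]-R0@a)@(R0@A)*1000
    hsv=cv2.cvtColor(p["image"],cv2.COLOR_BGR2HSV);H,S=hsv[...,0].astype(int),hsv[...,1]
    m=(H>40)&(H<90)&(S>60)&(np.abs(b)<[35,45,80]).all(-1)
    if m.sum()>50: print(m.sum(),np.percentile(b[m],[1,5,95,99],axis=0).round(1).tolist())
    cv2.imwrite(f"pics/{n}5.png",p["image"])
E
```

```text
[ 0.5655 -0.2397  0.1504] [-4.010e-01  4.740e-01  1.310e-01  1.227e+00 -1.000e-03 -5.160e-01] 21.775 [ 0.4 -0.6 -1.7]
shift(tool0) [-1.7  0.3  3.6] turn [-0.1  0.3 -0. ]
shift(tool0) [-1.7  0.3 48.6] turn [-0.1  0.3 -0. ]
wrist
holder 3801 ((561.6632690429688, -239.87571716308594), (64.62060546875, 90.26667785644531), 6.419108867645264) z 0.05413675111177607
 slot 1402 ((563.2333374023438, -239.71975708007812), (26.832735061645508, 53.35197448730469), 6.489334583282471)
11824 [[-11.1, -23.9, -38.3], [-9.5, -21.5, -23.2], [12.6, 22.0, 57.0], [12.9, 24.5, 57.7]]
scene
holder 953 ((560.7300415039062, -239.8374786376953), (67.03849792480469, 91.63258361816406), 6.612691879272461) z 0.05356549264584731
 slot 309 ((556.630126953125, -243.73480224609375), (26.377897262573242, 51.13975143432617), 10.5027437210083)
828 [[-23.2, -37.2, -41.7], [-18.2, -30.1, -38.2], [3.1, 25.5, 66.2], [8.0, 30.2, 75.9]]
top
holder 469 ((561.8978271484375, -237.29457092285156), (63.915348052978516, 86.12318420410156), 6.490797519683838) z 0.05408629926460029
 slot 148 ((563.029052734375, -243.3761749267578), (26.844959259033203, 48.936100006103516), 2.260552406311035)
95 [[4.6, -27.5, -35.7], [5.6, -25.1, -27.3], [11.3, 2.4, 47.7], [11.5, 6.3, 71.1]]
```

View pics/wrist5.png

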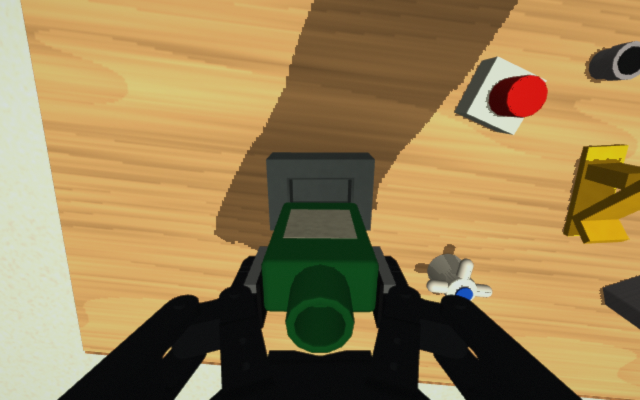

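The wrist view shows the bottle upright above the holder, the slot showing at (320,190) lined up with it. I lower it in stages.

Emit:
play_rows:
  commands:
    - [[40,-1.7,0.3,5,0,0.3,0],[40,0,0,15,0,0,0],[40,0,0,15,0,0,0],[40,0,0,8,0,0,0],[40,0,0,2,0,0,0],[40,0,0,0,0,0,0]]

```text
clock: 22.68
tcp_pos: [0.5676, -0.239, 0.1052]
orientation: [0.182, -3.13, 0.001]
force: [-0.4, 0.1, -0.8]
grip_width: 0.576
finger_force: 62.8
```

```bash
python3 hv.py .05 .015
```

```text
[ 0.5676 -0.239   0.1052] [-0.397  0.505  0.062  1.134 -0.003 -0.513] 22.675 [-0.4  0.1 -0.8]
shift(tool0) [ 0.5 -0.2  3.3] turn [-0.1 -0.1  0. ]
shift(tool0) [ 0.3 -0.2 38.3] turn [-0.1 -0.1  0. ]
```

Emit:
play_rows:
  commands:
    - [[40,0.3,-0.2,3,0,0,0],[40,0,0,4,0,0,0],[40,0,0,3,0,0,0],[40,0,0,3,0,0,0],[40,0,0,0,0,0,0]]

```text
clock: 23.3
tcp_pos: [0.5671, -0.2391, 0.0918]
orientation: [0.182, -3.129, 0.0]
force: [-0.3, -0.4, -1.3]
grip_width: 0.583
finger_force: 62.8
```

Emit:
play_rows:
  commands:
    - [[40,0,0,5,0,0,0],[40,0,0,5,0,0,0],[40,0,0,5,0,0,0],[40,0,0,5,0,0,0],[40,0,0,2,0,0,0],[40,0,0,0,0,0,0]]

```text
clock: 24.05
tcp_pos: [0.567, -0.2392, 0.0699]
orientation: [0.182, -3.129, 0.001]
force: [0.1, 0.1, -0.7]
grip_width: 0.575
finger_force: 62.8
```

Emit:
play_rows:
  commands:
    - [[40,0,0,1.5,0,0,0],[40,0,0,1.5,0,0,0],[40,0,0,0,0,0,0],[40,0,0,0,0,0,0]]

```text
clock: 24.55
tcp_pos: [0.5671, -0.2392, 0.0671]
orientation: [0.182, -3.13, 0.001]
force: [0.5, 0.6, -1.7]
grip_width: 0.579
finger_force: 62.9
```

Emit:
play_rows:
  commands:
    - [[40,0,0,1,0,0,0],[40,0,0,1,0,0,0],[40,0,0,0,0,0,0],[40,0,0,0,0,0,0]]

```text
clock: 25.05
tcp_pos: [0.5673, -0.2392, 0.0669]
orientation: [0.182, -3.131, 0.001]
force: [-7.7, 4.5, 24.3]
grip_width: 0.578
finger_force: 65.9
```

Contact came at the expected height, so the bottle is home. I release it and back straight up.

Emit:
play_rows:
  commands:
    - [[56,0,0,0,0,0,0],[62,0,0,0,0,0,0],[85,0,0,0,0,0,0],[85,0,0,0,0,0,0],[85,0,0,-10,0,0,0],[85,0,0,-25,0,0,0],[85,0,0,-35,0,0,0],[85,0,0,-35,0,0,0],[85,0,0,-35,0,0,0],[85,30,0,-15,0,0,0],[85,30,0,0,0,0,0],[85,0,0,0,0,0,0]]

```text
clock: 26.55
tcp_pos: [0.5073, -0.2464, 0.2219]
orientation: [0.18, -3.131, 0.002]
force: [-0.3, -0.4, 0.2]
grip_width: 0.995
finger_force: 0.0
```

```bash
cat > mouth.py <<'E'
from h import *
s=readout.observe(); print(s["tcp_pos"].round(4),s["joints"].round(3),s["clock"])
for n in ["wrist","scene","top"]:
    p=grab(n); w=world_pts(p); print(n)
    hsv=cv2.cvtColor(p["image"],cv2.COLOR_BGR2HSV);H,S=hsv[...,0].astype(int),hsv[...,1]
    near=(np.hypot(w[...,0]-.562,w[...,1]+.24)<.06)
    for z0,nm in [(.126,"rim"),(.104,"shoulder")]:
        m=near&(abs(w[...,2]-z0)<.003)&(H>40)&(H<90)&(S>60)
        if m.sum()>15:
            q=(w[m][:,:2]*1000).astype(np.float32)
            print(nm,m.sum(),cv2.minEnclosingCircle(q) if nm=="rim" else cv2.minAreaRect(q),np.median(w[m][:,2]))
    stopper(p,w)
    t=tip_of(p,"bottle_mouth")[:1]; print(t)
    cv2.imwrite(f"pics/{n}6.png",p["image"])
E
python3 mouth.py
python3 - <<'E'
from h import *
a=cv2.imread("pics/wrist6.png"); b=cv2.imread("pics/scene6.png")
cv2.imwrite("pics/both6.png",np.vstack([cv2.resize(a[:,80:],(448,320))[:290],cv2.resize(b[100:280,160:440],(448,288))]))
E
```

```text
[ 0.5073 -0.2464  0.2219] [-0.45   0.353  0.13   1.352 -0.004 -0.565] 26.55
wrist
rim 269 ((561.892333984375, -239.86366271972656), 12.287714958190918) 0.125804795324418
shoulder 744 ((561.0863037109375, -239.9124298095703), (24.881837844848633, 49.88203811645508), 6.250476837158203) 0.10396313169215077
stopper 651 ((464.3250427246094, -99.98953247070312), 15.103060722351074) [ 0.46361189 -0.10086693  0.06794225]
[{'at': [318.4, 257.5], 'confidence': 0.88}]
scene
rim 56 ((563.5978393554688, -239.3461151123047), 12.090738296508789) 0.12495124947869685
shoulder 160 ((563.77880859375, -238.05886840820312), (24.246517181396484, 49.374942779541016), 9.497411727905273) 0.10329093096710934
stopper 147 ((464.5328674316406, -99.2936782836914), 14.367185592651367) [ 0.46427249 -0.09894561  0.06763184]
[{'at': [211.5, 121.1], 'confidence': 0.6}]
top
rim 59 ((562.6484985351562, -239.29930114746094), 12.303293228149414) 0.12583132464982405
shoulder 163 ((562.0595092773438, -239.3646697998047), (24.71942901611328, 48.80710983276367), 6.824270248413086) 0.10399157352037014
stopper 115 ((464.2157287597656, -98.537841796875), 13.679082870483398) [ 0.4645454  -0.09858978  0.06821825]
[{'at': [421.7, 193.7], 'confidence': 0.74}]
```

View pics/both6.png

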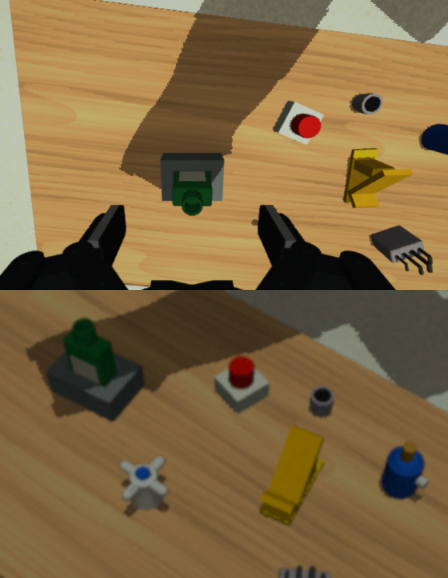

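The combined view shows the bottle standing upright in the holder (wrist view at (192,190), scene view at (88,350)) and the bystanders unmoved. The rim measures 0.126 m, so it is fully home. Next is the stopper.

Run:
```python
from h import *
R0=R.from_rotvec(readout.observe()["orientation"]).as_matrix(); sp=np.array([.4643,-.0992,0])
Rt=frame(-hx,-up)
delta(Rt,sp+[0,0,.13]); delta(Rt,sp+[0,0,.045])
```

```text
shift(tool0) [ 26.7 150.9  90.5] turn [ 0.  -0.4  0.2]
shift(tool0) [ 26.1 150.9 175.5] turn [ 0.  -0.4  0.2]
```

Emit:
play_rows:
  commands:
    - [[85,4,25,0,0,-0.4,0.2],[85,5,32,10,0,0,0],[85,5,32,20,0,0,0],[85,5,32,20,0,0,0],[85,7,30,20,0,0,0],[85,0,0,20,0,0,0],[85,0,0,0,0,0,0],[85,0,0,0,0,0,0]]

```text
clock: 27.85
tcp_pos: [0.4662, -0.0992, 0.1311]
orientation: [-0.176, 3.136, -0.0]
force: [0.7, -0.8, -0.7]
grip_width: 0.994
finger_force: 0.0
```

Run:
```python
from h import *
p=grab("wrist"); w=world_pts(p); stopper(p,w)
sp=np.array([.4643,-.0992,0]); print(readout.observe()["tcp_pos"])
Rt=frame(-hx,-up); delta(Rt,sp+[0,0,.045])
```

```text
stopper 1123 ((463.8827819824219, -99.59382629394531), 14.908817291259766) [ 0.46310027 -0.0997638   0.06804715]
[ 0.4663243  -0.09925224  0.13124203]
shift(tool0) [ 2.1  0.3 86.2] turn [-0.   0.1 -0.1]
```

Emit:
play_rows:
  commands:
    - [[85,2,0.3,10,0,0,0],[85,0,0,20,0,0,0],[85,0,0,25,0,0,0],[85,0,0,20,0,0,0],[85,0,0,10,0,0,0],[85,0,0,0,0,0,0],[20,0,0,0,0,0,0],[20,0,0,0,0,0,0],[20,0,0,0,0,0,0],[20,0,0,0,0,0,0],[20,0,0,0,0,0,0],[20,0,0,0,0,0,0],[20,0,0,0,0,0,0],[20,0,0,0,0,0,0]]

```text
clock: 29.65
tcp_pos: [0.4639, -0.0989, 0.0461]
orientation: [-0.177, 3.135, -0.0]
force: [-2.3, 0.8, 8.1]
grip_width: 0.326
finger_force: 58.5
```

Run:
```python
from h import *
s=readout.observe(); print(s["tcp_pos"].round(4),s["orientation"].round(4),s["joints"].round(3))
R0=R.from_rotvec(s["orientation"]).as_matrix()
a=R0.T@(np.array([.4642,-.0994,.042])-s["tcp_pos"]); print("stopper in tool",(a*1000).round(1)); np.savez("g3.npz",a=a,Rg=R0)
```

```text
[ 0.4639 -0.0989  0.0461] [-1.7670e-01  3.1355e+00 -3.0000e-04] [-0.21   0.28  -0.439  0.85   0.    -0.323]
stopper in tool [-0.2 -0.5  4.1]
```

Emit:
play_rows:
  commands:
    - [[20,0,0,-5,0,0,0],[20,0,0,-15,0,0,0],[20,0,0,-30,0,0,0],[20,0,0,-30,0,0,0],[20,0,0,-30,0,0,0],[20,0,0,-20,0,0,0],[20,0,0,-10,0,0,0],[20,0,0,0,0,0,0]]

```text
clock: 30.65
tcp_pos: [0.4638, -0.0989, 0.1857]
orientation: [-0.177, 3.136, -0.0]
force: [-0.7, 0.1, -0.5]
grip_width: 0.329
finger_force: 59.1
```

```bash
cat > st.py <<'E'
from h import *
import sys
a=np.load("g3.npz")["a"]; a[1]=0
s=readout.observe(); print(s["tcp_pos"].round(4),s["clock"],s["force"].round(1))
Rt=frame(-hx,-up); M=np.array([.562,-.2397,.126])
for z in map(float,sys.argv[1:]): delta(Rt,M+[0,0,z]-Rt@a)
E
python3 st.py .045 .022
```

```text
[ 0.4638 -0.0989  0.1857] 30.65 [-0.7  0.1 -0.5]
shift(tool0) [ -81.5 -151.    10.7] turn [-0.   0.1 -0. ]
shift(tool0) [ -81.5 -150.9   33.7] turn [-0.   0.1 -0. ]
```

Emit:
play_rows:
  commands:
    - [[20,-8,-15,0,0,0,0],[20,-16,-30,0,0,0,0],[20,-16,-30,0,0,0,0],[20,-16,-30,0,0,0,0],[20,-16,-30,0,0,0,0],[20,-9.5,-16,6,0,0,0],[20,0,0,0,0,0,0],[20,0,0,0,0,0,0]]

```text
clock: 31.65
tcp_pos: [0.5611, -0.2396, 0.179]
orientation: [0.177, -3.136, -0.001]
force: [0.1, -0.4, 0.2]
grip_width: 0.329
finger_force: 59.2
```

```bash
python3 st.py .045 .022
python3 - <<'E'
from h import *
s=readout.observe();R0=R.from_rotvec(s["orientation"]).as_matrix();a=np.load("g3.npz")["a"]
ims=[]
for n in ["wrist","scene","top"]:
    p=grab(n); w=world_pts(p)
    hsv=cv2.cvtColor(p["image"],cv2.COLOR_BGR2HSV);H,S=hsv[...,0].astype(int),hsv[...,1]
    m=(np.hypot(w[...,0]-.562,w[...,1]+.24)<.05)&(abs(w[...,2]-.126)<.003)&(H>40)&(H<90)&(S>60)
    if m.sum()>15: print(n,"rim",m.sum(),cv2.minEnclosingCircle((w[m][:,:2]*1000).astype(np.float32)))
    m=((H<8)|(H>172))&(S>110)&(np.linalg.norm(w-s["tcp_pos"],axis=-1)<.06)
    if m.sum()>15:
        b=(w[m]-s["tcp_pos"])@R0*1000; print(n,"head in tool",m.sum(),np.percentile(b,[2,98],axis=0).round(1).tolist())
    ims.append(p["image"])
cv2.imwrite("pics/both7.png",np.hstack([cv2.resize(ims[0][100:340,200:440],(400,400)),cv2.resize(ims[1][90:210,160:280],(400,400))]))
E
```

```text
[ 0.5611 -0.2396  0.179 ] 31.65 [ 0.1 -0.4  0.2]
shift(tool0) [-0.7 -0.2  3.9] turn [ 0.  -0.  -0.1]
shift(tool0) [-0.7 -0.2 26.9] turn [ 0.  -0.  -0.1]
wrist rim 366 ((562.282958984375, -239.8236541748047), 12.368151664733887)
wrist head in tool 3538 [[-12.0, -13.7, -23.1], [14.5, 13.4, -0.3]]
scene rim 60 ((562.446044921875, -239.5701446533203), 12.638821601867676)
scene head in tool 240 [[-14.5, -15.4, -40.7], [6.9, 13.0, 10.5]]
top rim 21 ((557.0361938476562, -237.86956787109375), 9.550336837768555)
top head in tool 26 [[9.2, -3.4, -25.3], [13.7, 11.3, -6.0]]
```

View pics/both7.png

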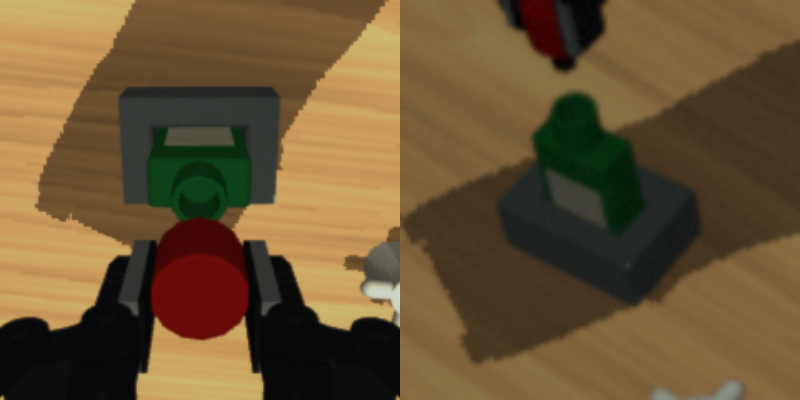

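The left half (wrist) shows the red head centred between the pads at (200,280), right over the neck. The right half (scene) shows the plug tip above the neck. I lower it.

Emit:
play_rows:
  commands:
    - [[20,-0.8,-0.2,8,0,0,0],[20,0,0,10,0,0,0],[20,0,0,7,0,0,0],[20,0,0,5,0,0,0],[20,0,0,3,0,0,0],[20,0,0,0,0,0,0]]

```text
clock: 32.55
tcp_pos: [0.5623, -0.2399, 0.1464]
orientation: [-0.177, 3.136, 0.0]
force: [0.5, -0.3, -0.6]
grip_width: 0.329
finger_force: 59.2
```

```bash
python3 st.py 0
```

```text
[ 0.5623 -0.2399  0.1464] 32.55 [ 0.5 -0.3 -0.6]
shift(tool0) [ 0.5  0.2 16.3] turn [ 0.  0. -0.]
```

Emit:
play_rows:
  commands:
    - [[20,0.3,0.2,4,0,0,0],[20,0,0,4,0,0,0],[20,0,0,3,0,0,0],[20,0,0,2,0,0,0],[20,0,0,1,0,0,0],[20,0,0,0,0,0,0]]

```text
clock: 33.3
tcp_pos: [0.5621, -0.2397, 0.1325]
orientation: [-0.177, 3.136, -0.0]
force: [1.6, 0.3, -0.6]
grip_width: 0.33
finger_force: 59.2
```

Emit:
play_rows:
  commands:
    - [[20,0,0,1.5,0,0,0],[20,0,0,1,0,0,0],[20,0,0,0,0,0,0],[20,0,0,0,0,0,0]]

```text
clock: 33.8
tcp_pos: [0.5621, -0.2397, 0.1301]
orientation: [-0.177, 3.136, -0.0]
force: [0.2, -0.0, 2.5]
grip_width: 0.329
finger_force: 59.5
```

Contact is just beginning at the expected height (0.130 m). One more small press, then release and retreat.

Emit:
play_rows:
  commands:
    - [[20,0,0,0.7,0,0,0],[20,0,0,0,0,0,0],[20,0,0,0,0,0,0]]

```text
clock: 34.17
tcp_pos: [0.5625, -0.2398, 0.1301]
orientation: [-0.177, 3.135, -0.001]
force: [-1.0, 0.4, 10.6]
grip_width: 0.326
finger_force: 60.3
```

Emit:
play_rows:
  commands:
    - [[36,0,0,0,0,0,0],[45,0,0,0,0,0,0],[85,0,0,0,0,0,0],[85,0,0,0,0,0,0],[85,0,0,0,0,0,0],[85,0,0,-10,0,0,0],[85,0,0,-25,0,0,0],[85,0,0,-35,0,0,0],[85,0,0,-30,0,0,0],[85,35,0,-10,0,0,0],[85,35,0,0,0,0,0],[85,0,0,0,0,0,0]]

```text
clock: 35.67
tcp_pos: [0.491, -0.2479, 0.2407]
orientation: [-0.175, 3.135, -0.001]
force: [0.5, 0.8, -0.0]
grip_width: 0.996
finger_force: 0.0
```

Run:
```python
from h import *
ims=[]
for n in ["wrist","scene"]:
    p=grab(n); w=world_pts(p)
    hsv=cv2.cvtColor(p["image"],cv2.COLOR_BGR2HSV);H,S=hsv[...,0].astype(int),hsv[...,1]
    m=((H<8)|(H>172))&(S>110)&(np.hypot(w[...,0]-.562,w[...,1]+.24)<.03)
    z=w[m][:,2]; t=w[m][z>np.percentile(z,95)-.004]
    print(n,m.sum(),"z",np.percentile(z,[1,95,99]).round(4),cv2.minEnclosingCircle((t[:,:2]*1000).astype(np.float32)))
    if n=="wrist": 
        q=w[(abs(w[...,2]-.104)<.003)&(H>40)&(H<90)&(S>60)]; print("shoulder",len(q),np.median(q,0).round(4))
    ims.append(p["image"])
cv2.imwrite("pics/both8.png",np.hstack([cv2.resize(ims[0],(400,250))[:, :],cv2.resize(ims[1][100:340,160:480],(400,250))]))
```

```text
wrist 989 z [0.1295 0.1529 0.1533] ((562.2001953125, -239.9044647216797), 14.744881629943848)
shoulder 564 [ 0.5572 -0.2419  0.1038]
scene 298 z [0.1273 0.1528 0.1535] ((563.3604736328125, -239.41400146484375), 14.555854797363281)
```

View pics/both8.png

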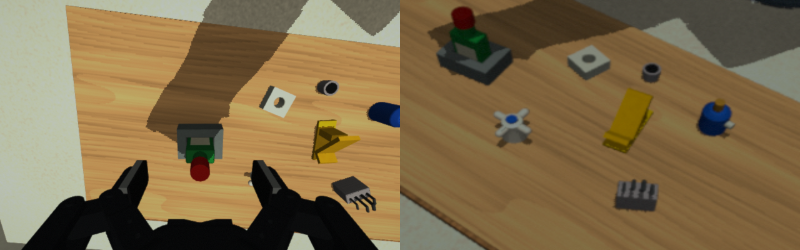

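The views show the stopper seated on the bottle in the holder (scene view at (465,40)), with the stand empty and the bystanders in place. The head top at about 0.153 m matches the fully home height of 0.152 m to within noise.

```bash
python3 -c "
from bench import job; print(job.close_job())"
```

```text
the job is handed in; nothing more can be done
None
```

I handed the job in at about 36 s: the bottle was leaned on the rest, released, regrasped from the neck end and stood fully home in the holder; the stopper is fully home in its neck, and in the last pictures the bystanders showed no sign of having moved.

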